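# Seat the gauging plate on its three-ball base

### The job

Take the gauging plate by its black handle off the sloping blue rest and set it level on the three balls of the grey base, orange stripe over orange stripe. Press it down gently, without dropping or slamming it, past the two sprung side plungers until they pull it fully home on all three balls, then let go. Leave the other things on the table where they lie.

Things in the scene. Friction and masses are not known exactly. Their poses are not given: they have to be found in the camera images.
- gauge_plate: Loose aluminium gauging plate, 120 (its x) x 100 (y) x 8 mm, 0.45 kg: black bar handle and two dark round nests on top, an 8 mm steel bead along both long sides (108 mm over the beads), three dowel vees below reaching 9.5 mm under the underside. Origin: centre of underside; x to the orange-striped edge, z out of the top. Starts leaning on the rest, stripe uppermost.
- plate_grip (a point): Centre of the plate's handle bar, 44 mm above the plate's underside (36 mm above its top face); axes as the plate's. The bar is 70 mm long (plate x), 16 mm thick (plate y, the width to grasp), 20 mm high, on two 10 mm posts 24 mm either side of the centre. Nothing else rises more than 6 mm above the plate's top face.
- base_home (a point): Point of the three-ball base where plate_grip lies when the plate is fully home: 87 mm above the table. x points to the side of the base with the orange stripe (the single ball), z up; the seated plate's axes agree with these.
- plate_rest: Blue rest, fixed: a board 134 x 116 mm sloping 28 degrees, its face towards the robot and up, on a foot 126 x 110 mm. Origin: centre of the foot's underside; x to its high side, z up. Two lugs at the low edge, 16 mm above the board, stop the plate's lower edge; the plate comes off freely along its own z.
- gauge_base: Grey three-ball base, fixed: a cross-shaped slab 136 (x) x 212 (y) mm, 14 mm thick, with three slippery 20 mm steel balls, an orange stripe at its +x side, and at both ends of y a dark block 62 mm high whose inner face is 71 mm from the middle and carries a sprung plunger. Origin: centre of underside, z up.
- plunger_l (a joint): Sprung plunger at the base's +y end: a slippery round 14 mm steel nose 54 mm above the table pointing inwards. 0 = fully out, grows to 0.008 m as it is pushed back. It is about 2 mm back with the plate home, 4.5 mm as the plate's bead passes it.
- plunger_r (a joint): The same at the -y end. Let down level, the plate's beads meet the noses 16 mm above home; 4 to 8 N beyond the plate's weight takes it past them (7 mm above home), then the noses press on top of the beads and pull the plate down on the balls with about 7 N. Let go of on the noses, the plate stays up or tips to one side: it has to be held level until it is home.
- ball0_center (a point): Centre of ball 0 of the base, the single one at the striped side: x 42, y 0 mm, 28 mm above the table (base frame).
- vee0 (a point): Point of the plate that lies on ball 0's centre when vee 0 is fully seated: x 42, y 0, z -15.1 mm in the plate's frame. A vee draws in a ball up to about 8 mm off; a ball standing on a dowel holds the plate 4 mm too high.
- ball1_center (a point): Centre of ball 1 of the base, the left one (+y) of the pair: x -30, y 30 mm, 28 mm above the table (base frame).
- vee1 (a point): Point of the plate that lies on ball 1's centre when vee 1 is fully seated: x -30, y 30, z -15.1 mm in the plate's frame. A vee draws in a ball up to about 8 mm off; a ball standing on a dowel holds the plate 4 mm too high.
- ball2_center (a point): Centre of ball 2 of the base, the right one (-y) of the pair: x -30, y -30 mm, 28 mm above the table (base frame).
- vee2 (a point): Point of the plate that lies on ball 2's centre when vee 2 is fully seated: x -30, y -30, z -15.1 mm in the plate's frame. A vee draws in a ball up to about 8 mm off; a ball standing on a dowel holds the plate 4 mm too high.
- micrometer: Green outside micrometer, 61x130x16 mm, lying on the table; a bystander. Origin: centre of its underside.
- marker: Blue capped marker, 137 mm long, 16 mm thick, lying on the table; a bystander. Origin: centre of its underside.
Things that resemble listed ones, but are neither listed nor needed, are in the scene too. What is shaped like the gauge_plate but brown or pink is not meant.

How it is judged:
On the way, in this order (a step that is already met when the one before it is completed fails the run):
1. the plate is lifted clear of its rest (contact force between gauge_plate and plate_rest below 0.01 N and distance of plate_grip from where it was at the start of the episode above 0.05 m), for 0.2 s.
2. the plate is home on all three balls (distance between vee0 and ball0_center below 0.0025 m and distance between vee1 and ball1_center below 0.0025 m and distance between vee2 and ball2_center below 0.0025 m), for 0.2 s.
At the end, for the whole second after the job is handed in: All three vees of the plate lie within 2.5 mm of the centres of their own balls (stripe over stripe), and the plate is at rest (all of step 2 and linear speed of gauge_plate below 0.02 m/s); the robot touches nothing.
It fails at once if the plate is slammed or forced on the base (more than 100 N between them) (contact force between gauge_plate and gauge_base above 100 N).
It fails at once if the plate is dropped from above the base (falls free at over 0.4 m/s, as after an 8 mm fall) (contact force between gauge_plate and the fingers below 0.05 N and contact force between gauge_plate and gauge_base below 0.05 N and z of plate_grip in the frame of base_home above 0.012 m and horizontal distance between plate_grip and base_home below 0.1 m and linear speed of gauge_plate above 0.4 m/s).
It fails at once if a bystander is shifted by more than 40 mm (distance of any of micrometer, marker from where it was at the start of the episode above 0.04 m).
It also fails if it takes over 37 s, if anything falls off the work surface, if the arm or the gripper's body presses on something with over 40 N, if the wrist force passes 120 N, or if a joint passes its speed limit or range.

### The arm

A 6-joint arm with a two-finger parallel gripper is mounted at the origin on a cart in front of the work surface, level with it; the furniture and walls round the work are solid. World frame = base frame: x ahead of the robot, y to its left, z up, the work surface at z = 0. Lengths are in m, angles in rad, forces in N, time in s.
With the tool pointing down it reaches from about 0.325 to 0.775 m from the base axis. Payload 5.5 kg.
Tool frame: the origin (TCP) lies on the centre line of the jaws, within the pads' length; the fingertips stand 8 mm ahead of it and the grasp point (between the pads) lies 11 mm behind it; z points along the fingers, x is the direction in which the jaws open and shut, and the axes are right-handed (so a half turn about z gives the same grasp; the last joint's range is limited). The gripper opens to 85 mm and grips with 20 to 120 N. Pads are 22 mm wide; open, the fingers measure 114 mm over their backs; the gripper's body (76 mm by 85 mm) begins 54 mm behind the grasp point. The pads swing forward as they close: fully open they stand 13 mm farther back than shut.
Start: joints at [-1.326, 0.091, 1.231, -0, 1.82, -0.057], TCP at [0.178, -0.573, 0.239] pointing down, gripper open.
Joint ranges: [-2.87, 2.87], [-0.86, 2.18], [0.17, 2.46], [-1.51, 4.65], [0.06, 2.69], [-2.65, 2.65]. Speed limits (rad/s): [2.57, 2.57, 3.01, 3.14, 3.14, 3.14].

### API

Orientations are given as a rotation vector (axis times angle).
In Python, from bench import robot gives the robot as it stands.
- The arm moves only by the tool send_rows, never from a script. Its argument "commands" is a list of rows, each a list of 7 numbers: the shift along the tool's x, y, z in units of 50 mm (1.0 is 50 mm), then the turn, a rotation vector about the tool's x, y, z in units of 5 degrees (1.0 is 5 degrees), then the closure, from 0 (fully open) to 1 (shut). A call has exactly 10 rows; each row is the pose to reach, as a shift and turn from the pose measured when the call began, along the tool's axes at that moment; what a row does not reach only later rows make up. A row lasts 1/8 s, in which the tool goes at most 62.5 mm and 10.7 degrees, less where a joint would pass 70% of its speed; a pose out of reach is approached as far as the arm can. A call with a gripper value outside its range is refused whole. The fingers move at their own pace and stop on an object; the grip force is fixed at half the most. Time passes only in rows, so rows that repeat a pose let the fingers close, or fill a call up. It gives the time, the measured TCP pose, the force and the opening at its end, in the units of the state.
- robot.read_state(): the state, without advancing time (a new reading comes with each control period).
- robot.read_camera(name): name is "scene" or "top" or "wrist"; returns (picture, depth): 384x512x3 uint8, red, green, blue; 384x512 float32, m along the optical axis (not along the pixel's ray), 0 where there is no reading.
- robot.get_calibration(name): a dict with "vfov" (degrees; the focal length in pixels is half the picture's height over the tangent of half this angle, whatever the lens; pixels are square), "cx", "cy" (the principal point, pixels), "cam_to_world" (4x4, takes a point from camera to world coordinates). Camera axes: x right, y up, looking along -z (the intrinsics and any distortion apply to the point x, -y, -z); pixel columns grow to the right and rows downward; lengths in m; the calibration is good to about 2 mm. A picture is of the moment at which its call begins: read the wrist's pose just before it. get_calibration takes no time and is no camera call; for the wrist camera it gives the pose at the moment of the call.
- robot.job_done(): hands the job in, once; it reports no verdict.
Trained networks look in the newest picture that a camera, given by its name, has taken for a name from the list of things; names that differ only in an ending like _2 or _b are one class to them, and where a whole thing is asked for, a point or a joint stands for the part that bears it (a point fixed in the world has none). Each returns a list of dicts, best first, with "confidence" (0 to 1); they miss things now and then, are a little off and sometimes report something else, mostly with a low value. They report only what shows in the picture. A call takes as long as a camera call. They do not tell look-alikes from the thing itself.
- robot.find_in(name, camera): "centre" ([column, row] in pixels, amid what is visible of it).
- robot.cut_out(name, camera): "pixels" (384x512 bool, what is visible of it) and "centre" ([column, row] in pixels, amid what is visible of it).
- robot.landmark_of(name, camera): "centre" ([column, row] in pixels: a listed point, or the origin of a listed thing).
The state is a dict: "t": time; "qpos": joint angles; "joint_vel": joint speeds; "joint_torque": joint torques, N m; "tcp_pos": TCP position; "tool_rot": TCP orientation; "ft_force": force on the tool from outside, world axes, zero at the start; "wrist_torque": the same for the moment, N m; "grip_width": opening from 0.0 (shut) to 1.0 (fully open).
Only numpy, scipy, OpenCV 4.12 (cv2) and the standard library are available. Lean on these libraries where they do the work, as an engineer would, in place of code of your own. Each camera call takes 0.05 s, during which the arm holds its last target.

## Working session

There is one attempt and no reset: what is moved stays moved. The work goes in short steps, Python scripts to look and compute and a tool call to move; the robot and the scene stay as the last step left them, time stands still between calls to the robot, and variables do not carry over. Pictures are saved under pics/ and viewed, and the job is handed in when it is done.

Besides the shell and the picture viewer there is one more tool, called after "Request:" by a JSON object that holds its "api" and its "payload". send_rows: Moves the arm, as the interface text tells. Its arguments: {"type":"object","properties":{"commands":{"type":"array"}},"required":["commands"]}

```bash
ls; mkdir -p pics
python3 - <<'E'
from bench import robot
import cv2,numpy as np
s=robot.read_state();print(s)
for n in ["scene","top"]:
    im,d=robot.read_camera(n); cv2.imwrite(f"pics/{n}0.png",im[:,:,::-1]); np.save(f"pics/{n}0d.npy",d)
    c=robot.get_calibration(n);print(n,c)
    for t in ["gauge_plate","plate_rest","gauge_base"]:
        print(t,[(x['confidence'],x['centre']) for x in robot.find_in(t,n)])
    for t in ["plate_grip","base_home","ball0_center","gauge_plate","plate_rest","gauge_base"]:
        print('lm',t,[(x['confidence'],x['centre']) for x in robot.landmark_of(t,n)])
E
```

```text
pics
{'t': 0.0, 'qpos': array([-1.32570937e+00,  9.18440658e-02,  1.23187782e+00, -3.50422279e-05,
        1.81977061e+00, -5.66885128e-02]), 'joint_vel': array([-0.0001205 , -0.00035686,  0.00170599,  0.00066093, -0.0012156 ,
        0.00197566]), 'joint_torque': array([-1.01633828e-03, -4.58732593e+01, -4.18024564e+01, -1.08551226e-04,
        1.17052422e-02,  1.18591873e-05]), 'tcp_pos': array([ 0.17826116, -0.57263829,  0.23816425]), 'tool_rot': array([-2.52915637e+00,  1.86159164e+00,  2.33246207e-03]), 'ft_force': array([-0.07063761,  0.4278852 ,  0.40137228]), 'wrist_torque': array([-0.01735104, -0.02483712, -0.03318643]), 'grip_width': 1.001742220741992}
scene {'vfov': 55.413047740743885, 'cx': 255.83787140774456, 'cy': 191.96690527854255, 'cam_to_world': array([[-0.87453992,  0.30570971, -0.37645918,  0.22547239],
       [-0.48491663, -0.54168108,  0.68661304,  0.54810493],
       [ 0.00598346,  0.78302182,  0.62196545,  0.68945459],
       [ 0.        ,  0.        ,  0.        ,  1.        ]])}
gauge_plate [(0.95, [255.6, 255.6]), (0.82, [234.3, 213.8]), (0.69, [328.7, 243.
[... 540 characters left out ...]
cam_to_world': array([[ 0.01453725,  0.99830657, -0.05632631,  0.52997874],
       [-0.99989197,  0.01439182, -0.00298667, -0.10365915],
       [-0.00217097,  0.05636364,  0.99840795,  1.07923131],
       [ 0.        ,  0.        ,  0.        ,  1.        ]])}
gauge_plate [(0.91, [251.3, 164.7]), (0.84, [181.6, 222.5]), (0.55, [253.7, 280.4])]
plate_rest [(0.66, [168.5, 202.2])]
gauge_base [(0.93, [343.3, 221.0])]
lm plate_grip [(0.91, [180.7, 232.3]), (0.6, [252.6, 166.4])]
lm base_home [(0.85, [345.0, 218.2])]
lm ball0_center [(0.97, [335.9, 202.8])]
lm gauge_plate [(0.77, [253.0, 166.3])]
lm plate_rest [(0.61, [183.4, 222.3])]
lm gauge_base [(0.83, [342.5, 220.9]), (0.71, [177.7, 207.6])]
```

Run:
```python
import cv2
for n in ["scene","top"]:
    cv2.imwrite(f"pics/{n}0b.png",cv2.resize(cv2.imread(f"pics/{n}0.png"),(800,600),interpolation=cv2.INTER_CUBIC))
```

```text
(no output)
```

View pics/scene0b.png

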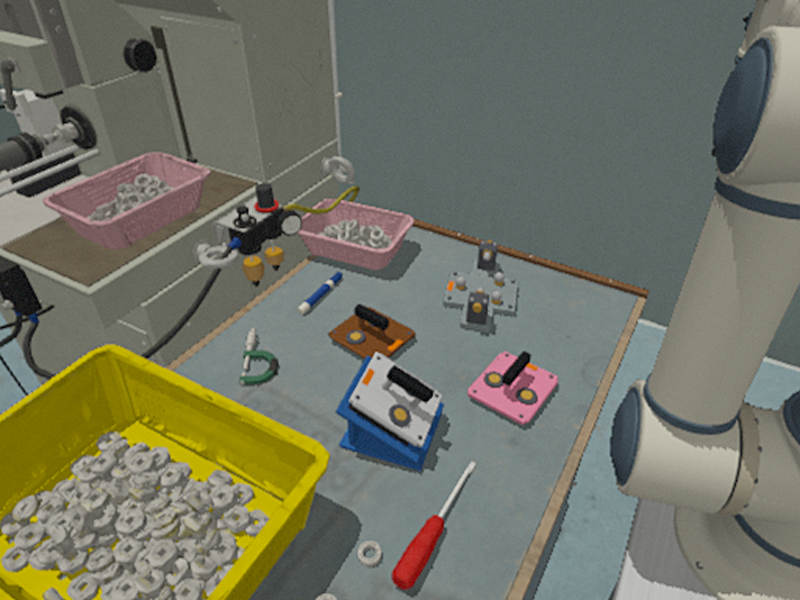

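View pics/top0b.png

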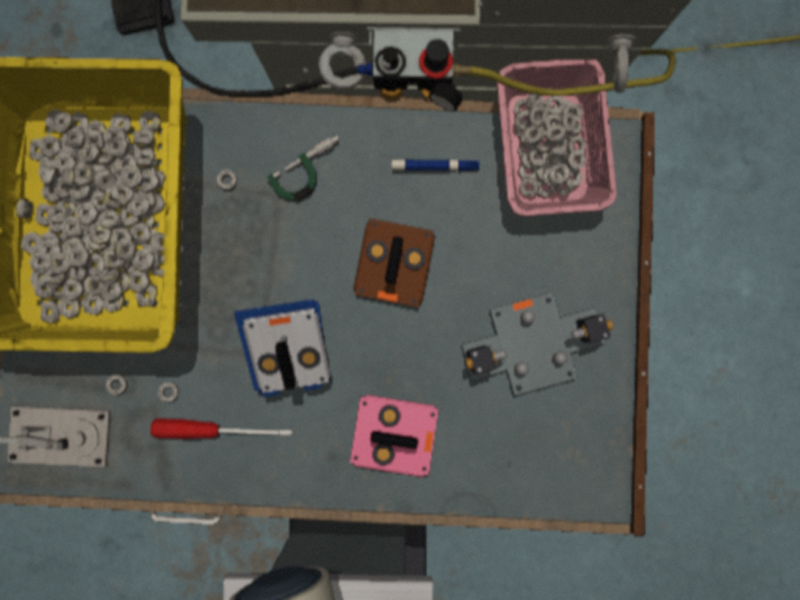

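The candidates for the plate in the top picture (512 px scale) are silver (181,224) on the blue rest, brown (252,168) and pink (252,279). The silver one is meant: it is aluminium, leans on the blue rest, and has its stripe on the high edge. Next I'll take an enlarged crop and measure.

```bash
cat > h.py <<'E'
from bench import robot
import cv2,numpy as np
from scipy.spatial.transform import Rotation as R
def K(c): 
    f=192/np.tan(np.radians(c['vfov'])/2); return f,c['cx'],c['cy']
def cloud(c,d):
    f,cx,cy=K(c); v,u=np.mgrid[0:384,0:512]
    p=np.stack([(u-cx)/f*d,-(v-cy)/f*d,-d],-1)
    T=c['cam_to_world']; return p@T[:3,:3].T+T[:3,3]
def proj(c,P):
    f,cx,cy=K(c);T=c['cam_to_world']; q=(np.atleast_2d(P)-T[:3,3])@T[:3,:3]
    return np.stack([cx+f*q[:,0]/-q[:,2],cy-f*q[:,1]/-q[:,2]],-1)
def ray(c,uv):
    f,cx,cy=K(c);T=c['cam_to_world']; q=np.array([(uv[0]-cx)/f,-(uv[1]-cy)/f,-1])
    return T[:3,3],T[:3,:3]@q
def at_z(c,uv,z):
    o,d=ray(c,uv); return o+d*(z-o[2])/d[2]
E
python3 - <<'E'
from h import *
c=robot.get_calibration('top')
im=cv2.imread('pics/top0.png'); d=np.load('pics/top0d.npy')
P=cloud(c,d)
print(sorted(c.keys()))
cv2.imwrite('pics/crop1.png',np.hstack([cv2.resize(im[180:270,140:230],(400,400),interpolation=2),cv2.resize(im[170:270,290:390],(400,400),interpolation=2)]))
for uv in [(235,260),(181,215),(183,233),(169,243),(345,220),(337,204)]:print(uv,P[uv[1],uv[0]])
for t,zz in [('ball0_center',.028),('ball1_center',.028),('ball2_center',.028),('base_home',.087),('gauge_base',0),('plunger_l',.054),('plunger_r',.054),('vee0',0)]:
    r=robot.landmark_of(t,'top')
    for x in r[:3]: print(t,x['confidence'],x['centre'],at_z(c,x['centre'],zz))
for x in robot.cut_out('gauge_plate','top'):
    m=x['pixels'];q=P[m];print(x['confidence'],x['centre'],m.sum(),np.median(q,0));
E
```

```text
['cam_to_world', 'cx', 'cy', 'vfov']
(235, 260) [ 0.41389649 -0.05679279  0.0147023 ]
(181, 215) [0.51921894 0.06122324 0.08967091]
(183, 233) [0.48094375 0.05156087 0.11630974]
(169, 243) [0.45459192 0.09294333 0.05481226]
(345, 220) [ 0.51225377 -0.31650707  0.01703655]
(337, 204) [ 0.54955518 -0.29353744  0.03801291]
ball0_center 0.97 [335.9, 202.8] [ 0.55253057 -0.29276214  0.028     ]
ball1_center 0.88 [337.1, 237.1] [ 0.47216889 -0.29591711  0.028     ]
ball2_center 0.71 [359.6, 232.2] [ 0.48438504 -0.34863797  0.028     ]
base_home 0.85 [345.0, 218.2] [ 0.51740457 -0.30247507  0.087     ]
gauge_base 0.83 [342.5, 220.9] [ 0.50971601 -0.31389957  0.        ]
gauge_base 0.71 [177.7, 207.6] [0.53598359 0.08457322 0.        ]Traceback (most recent call last):
  File "<stdin>", line 9, in <module>
ValueError: it knows: ball0_center, ball1_center, ball2_center, base_home, gauge_base, gauge_plate, marker, micrometer, plate_grip, plate_rest, vee
```

View pics/crop1.png

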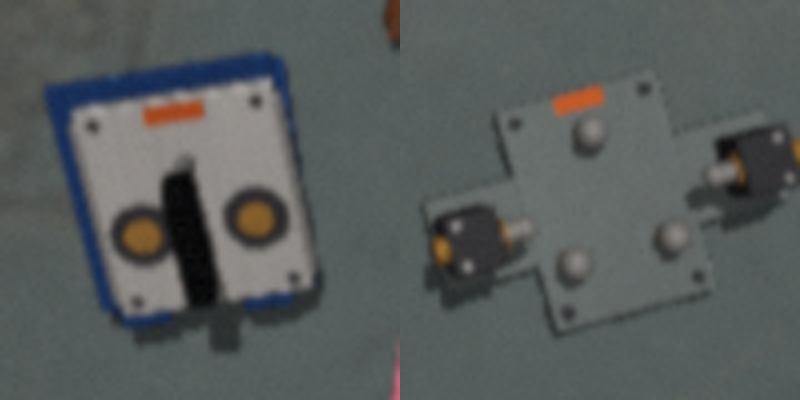

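Run:
```python
from h import *
s=robot.read_state()
Rt=R.from_rotvec(s['tool_rot']).as_matrix();print(Rt.round(3))
cw=robot.get_calibration('wrist');T=cw['cam_to_world']
print('cam in tool',(Rt.T@(T[:3,3]-s['tcp_pos'])).round(4),(Rt.T@T[:3,:3]).round(3),cw['vfov'])
for n in ['top','scene']:
    c=robot.get_calibration(n); im=cv2.imread(f'pics/{n}0.png'); d=np.load(f'pics/{n}0d.npy');P=cloud(c,d)
    hsv=cv2.cvtColor(im,cv2.COLOR_BGR2HSV)
    # whitish
    m=(hsv[...,1]<40)&(hsv[...,2]>120)&(d>0)&(np.linalg.norm(P[...,:2]-[.5,.055],axis=-1)<.12)&(P[...,2]>.03)
    q=P[m];print(n,m.sum())
    for k in range(5):
        ce=q.mean(0);u,sv,vt=np.linalg.svd(q-ce,full_matrices=False);nn=vt[2]*np.sign(vt[2][2]);r=(q-ce)@nn
        q=q[abs(r)<max(2*r.std(),.002)]
    print(n,'plane n',nn.round(3),'c',ce.round(4),r.std(),'tilt',np.degrees(np.arccos(nn[2])),'yaw',np.degrees(np.arctan2(-nn[1],-nn[0])))
    m2=(hsv[...,2]<45)&(d>0)&(np.linalg.norm(P[...,:2]-[.5,.055],axis=-1)<.09)&(((P-ce)@nn)>.015)
    q=P[m2];print('handle',m2.sum(),np.median(q,0),((P[m2]-ce)@nn).max())
    mo=(hsv[...,0]<15)&(hsv[...,1]>150)&(np.linalg.norm(P[...,:2]-[.5,.055],axis=-1)<.09);print('stripe',mo.sum(),np.median(P[mo],0))
```

```text
[[ 0.297 -0.955  0.   ]
 [-0.955 -0.297  0.   ]
 [-0.    -0.    -1.   ]]
cam in tool [ 0.001  -0.0827 -0.1337] [[ 1.    -0.001 -0.001]
 [-0.001 -0.947 -0.323]
 [-0.     0.323 -0.947]] 58.10939586145255
top 1247
top plane n [-0.462 -0.079  0.883] c [0.505  0.0575 0.0767] 0.001261645382655761 tilt 27.963509433477068 yaw 9.704610765503672
handle 227 [0.47873158 0.05322634 0.11275562] 0.04911718488912733
stripe 37 [0.54119739 0.0671577  0.09755807]
scene 1362
scene plane n [-0.463 -0.081  0.883] c [0.4966 0.0701 0.0713] 0.0009089995086137805 tilt 28.04664203470564 yaw 9.867972688471895
handle 265 [0.47581406 0.06126673 0.10671604] 0.04843592038338457
stripe 13 [0.54059022 0.07144027 0.09451125]
```

Confirmed: silver plate at crop (195,200), stripe at its high edge, in a plane tilted 28° with yaw about 10°. The base has three balls and its stripe at top-left. I'll look at the base closely with the wrist camera.

Request:
{"api": "send_rows", "payload": {"commands": [[-0.4, -1.1, 0.2, 0, 0, 0, 0], [-0.8, -2.2, 0.4, 0, 0, 0, 0], [-1.2, -3.3, 0.6, 0, 0, 0, 0], [-1.6, -4.4, 0.8, 0, 0, 0, 0], [-2.0, -5.5, 1.0, 0, 0, 0, 0], [-2.4, -6.6, 1.2, 0, 0, 0, 0], [-2.8, -7.5, 1.4, 0, 0, 0, 0], [-3.0, -7.8, 1.4, 0, 0, 0, 0], [-3.0, -7.8, 1.4, 0, 0, 0, 0], [-3.0, -7.8, 1.4, 0, 0, 0, 0]]}}

```text
t: 2.5
tcp_pos: [0.5054, -0.315, 0.17]
tool_rot: [2.528, -1.864, 0.002]
ft_force: [-0.0, -0.3, 0.2]
grip_width: 1.001
```

Run:
```python
from h import *
s=robot.read_state();print(s['t'],s['tcp_pos'],s['joint_vel'].round(3),s['qpos'].round(2))
c=robot.get_calibration('wrist');im,d=robot.read_camera('wrist')
np.save('pics/w1d.npy',d);cv2.imwrite('pics/w1.png',im[:,:,::-1]);import pickle;pickle.dump(c,open('pics/w1.pkl','wb'))
cv2.imwrite('pics/w1b.png',cv2.resize(im[:,:,::-1],(800,600)))
for t,zz in [('ball0_center',.028),('ball1_center',.028),('ball2_center',.028),('base_home',.087),('gauge_base',0)]:
    for x in robot.landmark_of(t,'wrist')[:2]: print(t,x['confidence'],x['centre'],at_z(c,x['centre'],zz).round(4))
```

```text
2.5 [ 0.50535806 -0.31502533  0.169974  ] [-0.012 -0.001  0.     0.004 -0.001  0.001] [-0.61  0.08  1.37 -0.    1.7   0.66]
ball0_center 0.92 [248.6, 123.3] [ 0.551  -0.2958  0.028 ]
ball1_center 0.73 [216.6, 206.9] [ 0.4758 -0.2901  0.028 ]
ball2_center 0.79 [285.9, 203.8] [ 0.4959 -0.3456  0.028 ]
base_home 0.93 [247.3, 193.3] [ 0.5143 -0.3072  0.087 ]
gauge_base 0.9 [251.6, 168.3] [ 0.51   -0.3105  0.    ]
```

View pics/w1b.png

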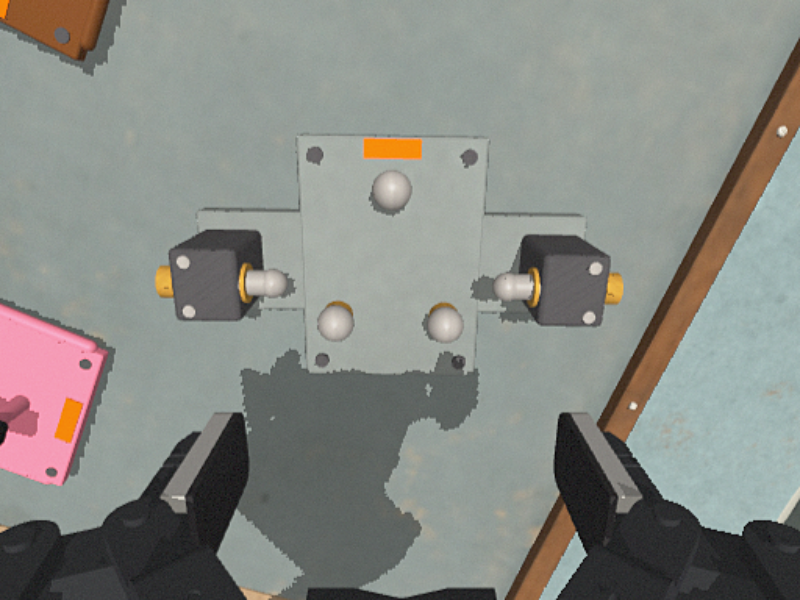

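The wrist picture shows the base with its stripe at the top (392,148 in the 800 px scale), the balls at about (391,190), (335,322) and (445,323), and plungers left and right. I'll refine the balls by circle detection and fit the base pose.

Run:
```python
from h import *
import pickle
from scipy.optimize import least_squares
c=pickle.load(open('pics/w1.pkl','rb'));im=cv2.imread('pics/w1.png');d=np.load('pics/w1d.npy');P=cloud(c,d)
print('table z',np.median(P[30:60,250:400,2]),'slab z',np.median(P[150:180,210:240,2]),'blocks',P[175:195,125:140,2].max())
g=cv2.cvtColor(im,cv2.COLOR_BGR2GRAY)
up=cv2.resize(g,None,fx=4,fy=4,interpolation=cv2.INTER_CUBIC)
obs=[]
for uv in [(250,121.5),(214.5,206),(285,206.5)]:
    x0,y0=int(uv[0])-18,int(uv[1])-18
    crop=up[y0*4:(y0+36)*4,x0*4:(x0+36)*4]
    h=cv2.HoughCircles(crop,cv2.HOUGH_GRADIENT,1,200,param1=80,param2=10,minRadius=40,maxRadius=60)
    h=h[0,0]; u=(x0*4+h[0]+.5)/4-.5;v=(y0*4+h[1]+.5)/4-.5;obs.append((u,v))
    dep=P[int(round(v)),int(round(u))]
    print(u,v,h[2]/4,at_z(c,(u,v),.028).round(4),'top',dep.round(4))
obs=np.array(obs)
B=np.array([[.042,0,.028],[-.03,.03,.028],[-.03,-.03,.028]])
def mod(p,Q):
    C,S=np.cos(p[2]),np.sin(p[2]);return np.c_[p[0]+C*Q[:,0]-S*Q[:,1],p[1]+S*Q[:,0]+C*Q[:,1],Q[:,2]]
r=least_squares(lambda p:(proj(c,mod(p,B))-obs).ravel(),[.51,-.312,.3]);print(r.x,np.degrees(r.x[2]),r.fun.round(2))
vis=im.copy()
def dr(Q,col):
    for q in proj(c,mod(r.x,np.array(Q,float))): cv2.circle(vis,tuple(int(round(t*16)) for t in q),24,col,-1,shift=4,lineType=16)
dr(B,(0,0,255));
dr([[0,.071,.062],[0,-.071,.062],[.068,0,.014],[-.068,0,.014],[0,.106,.014],[0,-.106,.014],[0,.057,.054],[0,-.057,.054]],(255,0,0))
cv2.imwrite('pics/w1v.png',cv2.resize(vis[60:260,80:420],(800,470),interpolation=2))
```

```text
table z -0.000913607674917355 slab z 0.013133267429281642 blocks 0.30361609538703876
250.25 121.0 12.85 [ 0.5531 -0.2965  0.028 ] top [ 0.554  -0.2962  0.0367]
214.0 207.0 11.425 [ 0.475 -0.288  0.028] top [ 0.4788 -0.2881  0.0374]
284.75 208.25 11.475 [ 0.4918 -0.3459  0.028 ] top [ 0.495  -0.3443  0.0367]
[ 0.51241896 -0.30845705  0.28446565] 16.29868139955585 [ 0.06  0.46  0.13 -0.19 -0.19 -0.37]
```

View pics/w1v.png

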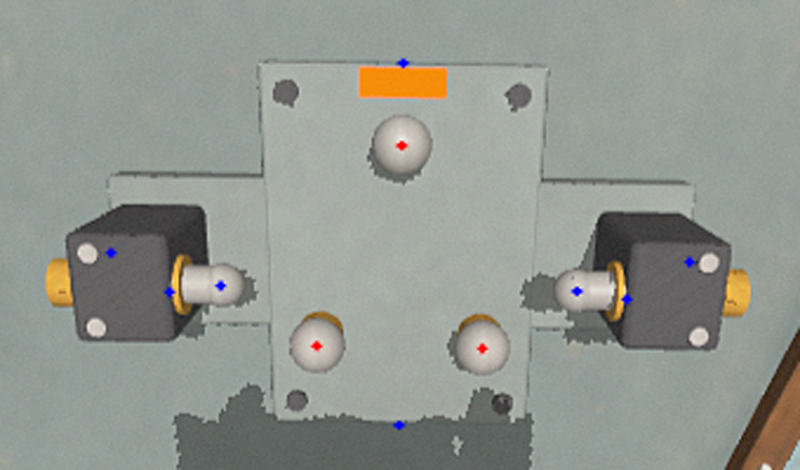

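```bash
cat >> h.py <<'E'
def pose_rel(pt,Rt):
    s=robot.read_state();R0=R.from_rotvec(s['tool_rot']).as_matrix()
    return ((R0.T@(np.array(pt)-s['tcp_pos']))/.05).round(3),np.degrees(R.from_matrix(R0.T@Rt).as_rotvec()/5).round(3)
def plateR(yaw,tilt):
    return (R.from_euler('z',yaw,degrees=True)*R.from_euler('y',-tilt,degrees=True)).as_matrix()
def toolR(Rp): return np.c_[-Rp[:,1],-Rp[:,0],-Rp[:,2]]
E
python3 - <<'E'
from h import *
Rp=plateR(9.8,28);print(Rp[:,2]);g=np.array([.483,.054,.104])
p=g+.11*Rp[:,2];print(p);print(pose_rel(p,toolR(Rp)))
E
```

```text
[-0.46262099 -0.07990852  0.88294759]
[0.43211169 0.04521006 0.20112424]
(array([-7.307, -0.725, -0.634]), array([5.59 , 0.359, 1.455]))
```

Request:
{"api": "send_rows", "payload": {"commands": [[-1.0, -0.1, -0.6, 0.6, 0, 0.2, 0], [-2.1, -0.2, -0.8, 1.5, 0.1, 0.4, 0], [-3.2, -0.3, -0.8, 2.4, 0.1, 0.6, 0], [-4.3, -0.4, -0.8, 3.4, 0.2, 0.9, 0], [-5.4, -0.5, -0.7, 4.4, 0.3, 1.2, 0], [-6.4, -0.6, -0.65, 5.2, 0.36, 1.4, 0], [-7.2, -0.7, -0.63, 5.59, 0.36, 1.45, 0], [-7.3, -0.72, -0.63, 5.59, 0.36, 1.45, 0], [-7.3, -0.72, -0.63, 5.59, 0.36, 1.45, 0], [-7.3, -0.72, -0.63, 5.59, 0.36, 1.45, 0]]}}

```text
t: 4.05
tcp_pos: [0.4333, 0.0438, 0.2022]
tool_rot: [-2.091, 1.762, -0.441]
ft_force: [0.2, -0.4, -0.3]
grip_width: 0.998
```

Run:
```python
from h import *
s=robot.read_state();print(s['t'],s['tcp_pos'],s['joint_vel'].round(3),s['qpos'].round(2))
c=robot.get_calibration('wrist');im,d=robot.read_camera('wrist')
np.save('pics/w2d.npy',d);cv2.imwrite('pics/w2.png',im[:,:,::-1]);import pickle;pickle.dump((c,s),open('pics/w2.pkl','wb'))
cv2.imwrite('pics/w2b.png',cv2.resize(im[:,:,::-1],(800,600)))
for t in ['plate_grip','gauge_plate','vee0']:
  try:
    for x in robot.landmark_of(t,'wrist')[:2]: print(t,x['confidence'],x['centre'])
  except Exception as e: print(e)
```

```text
4.05 [0.43326859 0.04375445 0.20223483] [-0.006  0.002  0.002  0.001  0.     0.007] [-0.06 -0.86  2.09  0.11  1.43  1.35]
plate_grip 0.88 [431.8, 77.7]
plate_grip 0.63 [246.3, 206.5]
gauge_plate 0.84 [411.3, 98.0]
gauge_plate 0.73 [248.3, 186.4]
vee0 0.97 [249.7, 134.9]
vee0 0.97 [346.8, 368.3]
```

View pics/w2b.png

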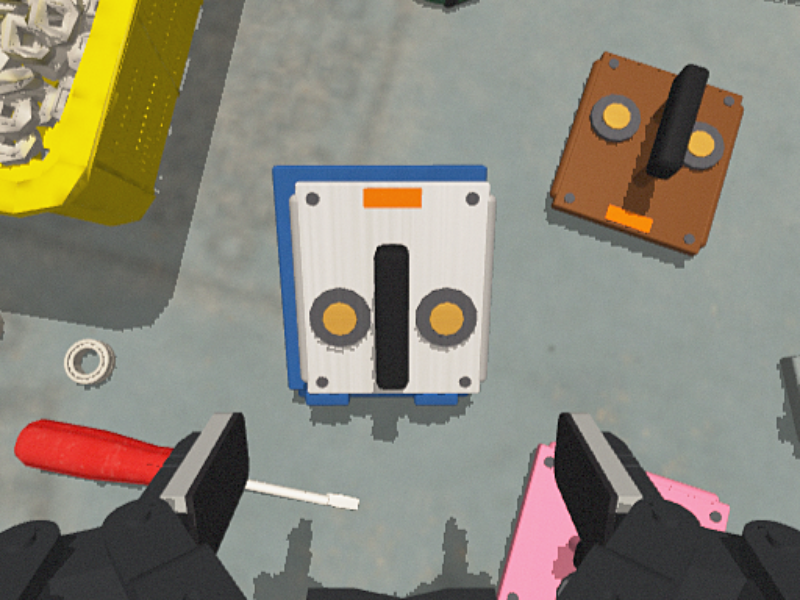

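The view is clean: plate handle at (392,315), stripe at the top, silver on the blue rest. Now I'll fit its pose.

Run:
```python
from h import *
import pickle
from scipy.optimize import least_squares
c,s=pickle.load(open('pics/w2.pkl','rb'));im=cv2.imread('pics/w2.png');d=np.load('pics/w2d.npy');P=cloud(c,d)
hsv=cv2.cvtColor(im,cv2.COLOR_BGR2HSV)
m=(hsv[...,1]<40)&(hsv[...,2]>150); m[:112]=0;m[256:]=0;m[:,:185]=0;m[:,320:]=0
mm=cv2.erode(m.astype(np.uint8),np.ones((5,5)))>0; mm&=d>0
q=P[mm]
for k in range(6):
    ce=q.mean(0);vt=np.linalg.svd(q-ce,full_matrices=False)[2];n=vt[2]*np.sign(vt[2][2]);r=(q-ce)@n;q=q[abs(r)<max(2*r.std(),.001)]
print('n',n,ce,r.std(),'tilt',np.degrees(np.arccos(n[2])),'yaw',np.degrees(np.arctan2(-n[1],-n[0])))
# 2D frame in plane: x upslope
yv=np.cross(n,[np.cos(np.radians(9.8)),np.sin(np.radians(9.8)),0]);yv/=np.linalg.norm(yv);xv=np.cross(yv,n)
def toplane(pix,h):
    out=[]
    for uv in pix:
        o,dd=ray(c,uv);t=((ce+h*n-o)@n)/(dd@n);X=o+t*dd-ce;out.append([X@xv,X@yv])
    return np.array(out)
dk=((hsv[...,2]<50)).astype(np.uint8);dk[:150]=0;dk[252:]=0;dk[:,:236]=0;dk[:,265:]=0
ct=max(cv2.findContours(dk,0,2)[0],key=cv2.contourArea)[:,0,:]
w=toplane(ct,.046)
hr=cv2.minAreaRect((w*1000).astype(np.float32));print('handle rect mm',hr)
hz=((P[dk>0]-ce)@n);print('handle height top',np.percentile(hz,[50,90]))
# plate
f=cv2.morphologyEx((m|(dk>0)).astype(np.uint8),cv2.MORPH_CLOSE,np.ones((25,25)))
ct=max(cv2.findContours(f,0,2)[0],key=cv2.contourArea)[:,0,:];w=toplane(ct,0)
print('plate rect',cv2.minAreaRect((w*1000).astype(np.float32)))
mo=(hsv[...,0]<15)&(hsv[...,1]>180);mo[:115]=0;mo[135:]=0;mo[:,:220]=0;mo[:,280:]=0
v,u=np.nonzero(mo);print('stripe',toplane(np.c_[u,v],0).mean(0)*1000)
ang=hr[2] if hr[1][0]>hr[1][1] else hr[2]-90
print('handle angle',ang)
cm=np.array(hr[0])/1000
grip=ce+xv*cm[0]+yv*cm[1]+n*.036
print('grip',grip)
rr=R.from_rotvec(-0*n)
a=np.radians(ang);xp=np.cos(a)*xv+np.sin(a)*yv;yp=np.cross(n,xp)
vis=im.copy();o=grip-n*.044
def dr(Q,col):
    X=o+np.array(Q)@np.c_[xp,yp,n].T
    for q in proj(c,X): cv2.circle(vis,tuple(int(round(t*16)) for t in q),20,col,-1,shift=4,lineType=16)
dr([[a*.06,b*.05,.008] for a in(1,-1) for b in(1,-1)],(0,0,255))
dr([[a*.035,b*.008,.054] for a in(1,-1) for b in(1,-1)],(255,0,0));dr([[.06,0,.008],[0,.05,.008],[0,-.05,.008],[0,.054,.004],[0,-.054,.004]],(0,200,0))
cv2.imwrite('pics/w2v.png',cv2.resize(vis[100:270,170:330],(640,680)[:2],interpolation=2)[:600])
np.savez('pics/plate.npz',grip=grip,xp=xp,yp=yp,n=n)
print(xp,yp,n)
```

```text
n [-0.462771   -0.07961136  0.88289582] [0.50526181 0.05854872 0.07599453] 0.0005141872509493281 tilt 28.00631770501752 yaw 9.761154248284294
handle rect mm ((-9.177349090576172, 1.1722497940063477), (69.74465942382812, 14.669816970825195), 0.19652968645095825)
handle height top [0.04555791 0.04655161]
plate rect ((-11.51114273071289, 0.32660675048828125), (121.6706771850586, 126.68113708496094), 89.97086334228516)
stripe [39.95485136  1.59421796]
handle angle 0.19652968645095825
grip [0.48041838 0.05545718 0.10346896]
[0.8693948  0.15382326 0.46956478] [-0.1731926   0.984886   -0.00197125] [-0.462771   -0.07961136  0.88289582]
```

View pics/w2v.png

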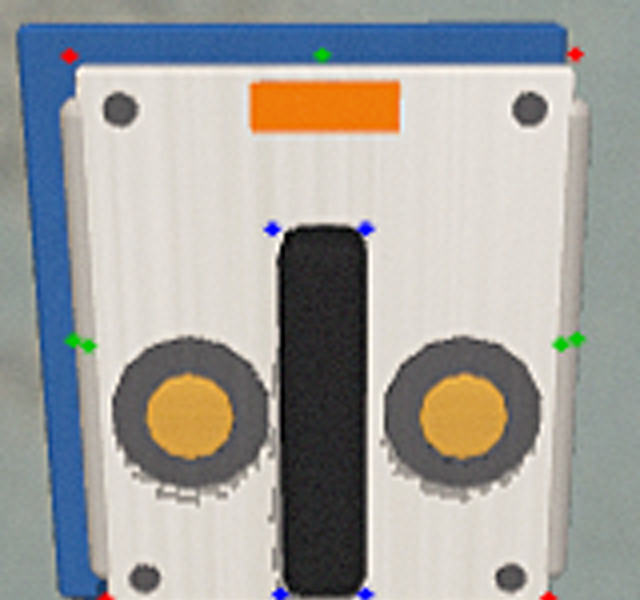

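Run:
```python
from h import *
z=np.load('pics/plate.npz');n=z['n'];g=z['grip']-.0015*z['xp']-.0005*z['yp']
Rp=np.c_[z['xp'],z['yp'],n]
for k in (.03,-.011):print(g+k*n,pose_rel(g+k*n,toolR(Rp)))
```

```text
[0.46531775 0.05234566 0.12925247] (array([-0.057,  0.093,  1.588]), array([ 0.003, -0.008, -0.053]))
[0.48429136 0.05560973 0.09305374] (array([-0.058,  0.093,  2.408]), array([ 0.003, -0.008, -0.053]))
```

Request:
{"api": "send_rows", "payload": {"commands": [[-0.06, 0.09, 0.4, 0, 0, -0.05, 0], [-0.06, 0.09, 0.9, 0, 0, -0.05, 0], [-0.06, 0.09, 1.4, 0, 0, -0.05, 0], [-0.06, 0.09, 1.8, 0, 0, -0.05, 0], [-0.06, 0.09, 2.1, 0, 0, -0.05, 0], [-0.06, 0.09, 2.3, 0, 0, -0.05, 0], [-0.06, 0.09, 2.4, 0, 0, -0.05, 0], [-0.06, 0.09, 2.4, 0, 0, -0.05, 0], [-0.06, 0.09, 2.4, 0, 0, -0.05, 0.3], [-0.06, 0.09, 2.4, 0, 0, -0.05, 0.5]]}}

```text
t: 5.5
tcp_pos: [0.4844, 0.0557, 0.0942]
tool_rot: [-2.094, 1.758, -0.442]
ft_force: [-0.8, 0.0, 0.3]
grip_width: 0.604
```

Run:
```python
from h import *
s=robot.read_state();print(s['t'],s['tcp_pos'],s['qpos'].round(2),s['ft_force'],s['grip_width'])
im,d=robot.read_camera('wrist');cv2.imwrite('pics/w3b.png',cv2.resize(im[:,:,::-1],(640,480)))
```

```text
5.5 [0.48441434 0.05571843 0.09418609] [-0.01 -0.68  2.18  0.09  1.16  1.37] [-0.82401433  0.02329496  0.2656581 ] 0.603689541444239
```

View pics/w3b.png

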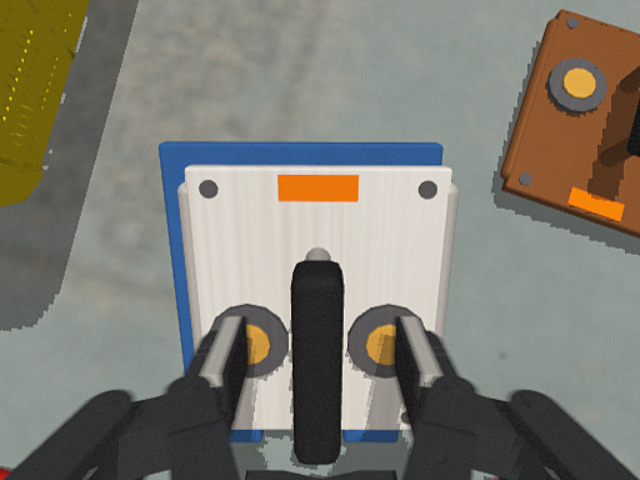

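The handle at (317,360) stands midway between the pads, so I'll close the gripper.

Request:
{"api": "send_rows", "payload": {"commands": [[0, 0, 0, 0, 0, 0, 0.7], [0, 0, 0, 0, 0, 0, 0.85], [0, 0, 0, 0, 0, 0, 1], [0, 0, 0, 0, 0, 0, 1], [0, 0, 0, 0, 0, 0, 1], [0, 0, 0, 0, 0, 0, 1], [0, 0, 0, 0, 0, 0, 1], [0, 0, 0, 0, 0, 0, 1], [0, 0, -0.1, 0, 0, 0, 1], [0, 0, -0.2, 0, 0, 0, 1]]}}

```text
t: 6.8
tcp_pos: [0.4793, 0.0546, 0.1015]
tool_rot: [-2.096, 1.76, -0.441]
ft_force: [0.2, 0.8, -4.1]
grip_width: 0.175
```

Request:
{"api": "send_rows", "payload": {"commands": [[0, 0, -0.2, 0, 0, 0, 1], [0, 0, -0.5, 0, 0, 0, 1], [0, 0, -0.8, 0, 0, 0, 1], [0, 0, -1.1, 0, 0, 0, 1], [0, -0.1, -1.4, -0.7, 0, 0, 1], [0, -0.25, -1.65, -1.9, 0, 0, 1], [0, -0.4, -1.9, -3.2, 0, 0, 1], [0, -0.5, -2.1, -4.4, 0, 0, 1], [0, -0.55, -2.2, -5.3, 0, 0, 1], [0, -0.55, -2.2, -5.6, 0, 0, 1]]}}

```text
t: 8.05
tcp_pos: [0.4533, 0.0504, 0.2127]
tool_rot: [2.404, -2.019, 0.003]
ft_force: [-0.2, -0.4, -4.4]
grip_width: 0.173
```

Run:
```python
from h import *
import pickle
s=robot.read_state();print(s['t'],s['tcp_pos'],s['qpos'].round(2),s['ft_force'],s['wrist_torque'],s['grip_width'])
c=robot.get_calibration('wrist')
im,d=robot.read_camera('wrist');cv2.imwrite('pics/w4b.png',cv2.resize(im[:,:,::-1],(800,600)));cv2.imwrite('pics/w4.png',im[:,:,::-1]);np.save('pics/w4d.npy',d);pickle.dump((c,s),open('pics/w4.pkl','wb'))
```

```text
8.05 [0.45334343 0.05037045 0.21265743] [ 0.04 -0.3   1.64 -0.    1.8   1.43] [-0.22910483 -0.40889777 -4.38917439] [ 0.0189368  -0.03108746 -0.05400599] 0.17295938182132592
```

View pics/w4b.png

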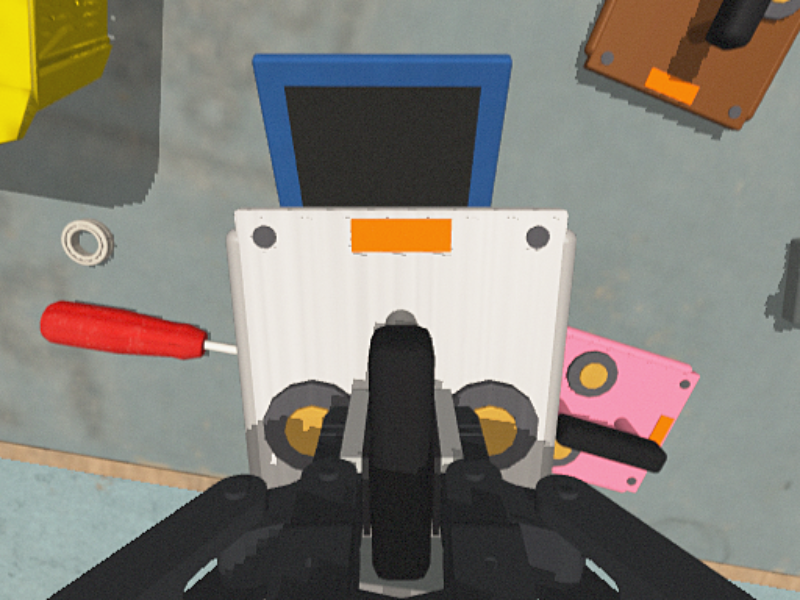

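Plate held, stripe edge at the top (401,212) and looking level. I'll measure how it sits in the tool.

```bash
cat > m.py <<'E'
from h import *
import pickle,sys
def meas(tag):
    c,s=pickle.load(open(f'pics/{tag}.pkl','rb'));im=cv2.imread(f'pics/{tag}.png');d=np.load(f'pics/{tag}d.npy');P=cloud(c,d)
    R0=R.from_rotvec(s['tool_rot']).as_matrix();Pt=(P-s['tcp_pos'])@R0
    hsv=cv2.cvtColor(im,cv2.COLOR_BGR2HSV)
    m=(hsv[...,1]<40)&(hsv[...,2]>160);m[:138]=0;m[280:]=0;m[:,:158]=0;m[:,360:]=0
    mm=(cv2.erode(m.astype(np.uint8),np.ones((5,5)))>0)&(d>0)
    q=Pt[mm]
    for k in range(6):
        ce=q.mean(0);vt=np.linalg.svd(q-ce,full_matrices=False)[2];n=-vt[2]*np.sign(vt[2][2]);r=(q-ce)@n;q=q[abs(r)<max(2*r.std(),.001)]
    print('n in tool',n.round(4),'deg',np.degrees(n[:2]).round(2),'std',r.std(),'plane z at tool axis',ce[2]+(n[0]*ce[0]+n[1]*ce[1])/n[2])
    n_w=R0@n; print('n world',n_w.round(4))
    # intersect pixel with plane, in tool frame
    def tp(uv):
        o,dd=ray(c,uv);o=(o-s['tcp_pos'])@R0;dd=dd@R0;t=((ce-o)@n)/(dd@n);return o+t*dd
    # top edge: per column, subpixel first white row
    sg=np.minimum.reduce([im[...,i] for i in range(3)]).astype(float)
    pts=[]
    for u in range(165,350,5):
        if 218<u<296: continue
        col=sg[120:160,u]; g=np.diff(col); k=np.argmax(g); pts.append(tp((u,120+k+.5)))
    pts=np.array(pts); A=np.c_[pts[:,0],np.ones(len(pts))]
    for k in range(4):
        sol=np.linalg.lstsq(A,pts[:,1],rcond=None)[0];res=pts[:,1]-A@sol;ok=abs(res)<max(.0006,2*np.median(abs(res)));pts=pts[ok];A=A[ok]
    print('edge y_tool at x=0',sol[1]*1000,'angle deg',np.degrees(np.arctan(sol[0])),'n',len(pts))
    mo=((hsv[...,0]<15)&(hsv[...,1]>180)).astype(np.uint8);mo[:130]=0;mo[175:]=0;mo[:,:210]=0;mo[:,300:]=0
    v,u=np.nonzero(mo);X=np.array([tp(a) for a in zip(u,v)]);print('stripe mean tool mm',X.mean(0)*1000,'extent',np.ptp(X,0)*1000)
    L=[];Rr=[]
    for v in range(150,175,2):
        g=np.diff(sg[v,140:175]);L.append(tp((140+np.argmax(g)+.5,v))[0]*1000)
        g=np.diff(sg[v,340:380]);Rr.append(tp((340+np.argmin(g)+.5,v))[0]*1000)
    print('sides',np.array(L).round(1),np.array(Rr).round(1))
if __name__=='__main__': meas(sys.argv[1])
E
python3 m.py w4
```

```text
n in tool [ 0.0028 -0.0022 -1.    ] deg [ 0.16 -0.13] std 0.0004792549334533229 plane z at tool axis 0.026528901955527324
n world [2.4e-03 5.0e-04 1.0e+00]
edge y_tool at x=0 -58.96111526648709 angle deg 1.1722719114228315 n 10
stripe mean tool mm [  3.82735171 -54.7908744   26.66296301] extent [29.77685116  9.47092581  0.10414505]
sides [-48.  -51.4 -51.5 -37.9 -38.9 -47.5 -47.6 -47.7 -47.8 -47.9 -47.5 -47.6
 -47.7] [53.2 53.3 51.6 49.8 49.9 49.9 50.  50.1 49.8 49.8 49.9 50.  50.1]
```

Run:
```python
from h import *
im=cv2.imread('pics/w4.png')
a=cv2.resize(im[125:165,140:200],(780,520),interpolation=2)
b=cv2.resize(im[125:165,315:375],(780,520),interpolation=2)
cv2.imwrite('pics/w4c.png',cv2.resize(np.vstack([a,b]),(450,600)))
import pickle
c,s=pickle.load(open('pics/w4.pkl','rb'))
R0=R.from_rotvec(s['tool_rot']).as_matrix()
def tp(uv,z=.0265):
    o,dd=ray(c,uv);o=(o-s['tcp_pos'])@R0;dd=dd@R0;return (o+dd*(z-o[2])/dd[2])*1000
for uv in [(235,211),(568,211),(351,220),(452,220),(264,237),(538,237),(300,211),(500,211)]:
    print(uv,tp(np.array(uv)/1.5625).round(2))
for uv in [(369,340),(434,340),(369,400),(434,400)]: print('handle top',tp(np.array(uv)/1.5625,-.0195).round(2))
```

```text
(235, 211) [-47.82 -58.02  26.5 ]
(568, 211) [ 50.58 -58.09  26.5 ]
(351, 220) [-13.62 -55.38  26.5 ]
(452, 220) [ 16.38 -55.4   26.5 ]
(264, 237) [-39.88 -50.25  26.5 ]
(538, 237) [ 42.36 -50.31  26.5 ]
(300, 211) [-28.62 -58.03  26.5 ]
(500, 211) [ 30.48 -58.08  26.5 ]
handle top [ -6.1  -35.84 -19.5 ]
handle top [  8.73 -35.84 -19.5 ]
handle top [ -6.38 -20.47 -19.5 ]
handle top [  9.05 -20.48 -19.5 ]
```

View pics/w4c.png

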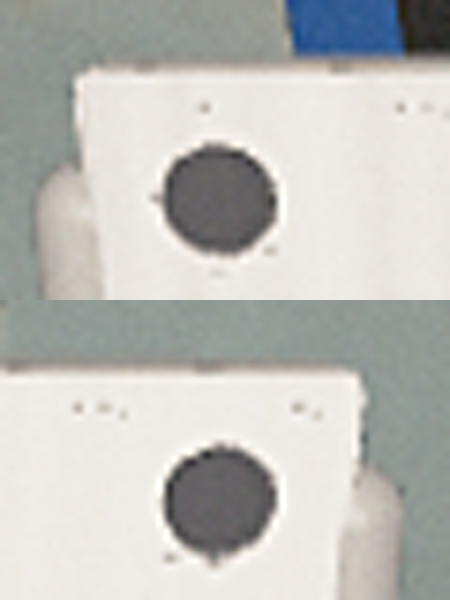

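Run:
```python
from h import *
from scipy.optimize import least_squares
c=robot.get_calibration('top')
obs=np.array([[337.5,203],[333.5,236.5],[358.25,229.5]])
B=np.array([[.042,0,.028],[-.03,.03,.028],[-.03,-.03,.028]])
def mod(p,Q):
    C,S=np.cos(p[2]),np.sin(p[2]);return np.c_[p[0]+C*Q[:,0]-S*Q[:,1],p[1]+S*Q[:,0]+C*Q[:,1],Q[:,2]]
r=least_squares(lambda p:(proj(c,mod(p,B))-obs).ravel(),[.51,-.312,.3]);print(r.x,np.degrees(r.x[2]),r.fun.round(2))
Rt=toolR(plateR(16.3,0));t=np.array([.5139,-.3067,.15])
print(pose_rel(t,Rt));print(pose_rel(t+[0,0,.05],Rt))
```

```text
[ 0.51116433 -0.30815713  0.28113717] 16.107973162325575 [-0.01  0.25  0.08 -0.24 -0.07 -0.01]
(array([7.24 , 0.03 , 1.257]), array([ 0.02 , -0.031, -1.274]))
(array([7.242, 0.031, 0.257]), array([ 0.02 , -0.031, -1.274]))
```

Both cameras agree on the base to about 1 mm. Now I'll carry the plate over it.

Request:
{"api": "send_rows", "payload": {"commands": [[0.3, 0, 0.05, 0, 0, -0.05, 1], [0.9, 0, 0.1, 0, 0, -0.15, 1], [1.8, 0, 0.15, 0, 0, -0.3, 1], [2.8, 0, 0.2, 0, 0, -0.5, 1], [3.8, 0, 0.2, 0, 0, -0.7, 1], [4.8, 0, 0.25, 0, 0, -0.9, 1], [5.8, 0, 0.25, 0, 0, -1.1, 1], [6.6, 0.03, 0.25, 0, 0, -1.2, 1], [7.1, 0.03, 0.5, 0.02, -0.03, -1.27, 1], [7.24, 0.03, 0.8, 0.02, -0.03, -1.27, 1]]}}

```text
t: 9.35
tcp_pos: [0.5129, -0.309, 0.1723]
tool_rot: [2.511, -1.888, 0.002]
ft_force: [0.7, 1.6, -4.1]
grip_width: 0.177
```

Run:
```python
from h import *
Rt=toolR(plateR(16.3,0));t=np.array([.5139,-.3067,.112])
s=robot.read_state();print(s['t'],s['joint_vel'].round(2))
print(pose_rel(t,Rt))
```

```text
9.35 [-0.03  0.1   0.13  0.02 -0.2  -0.05]
(array([-0.04 , -0.032,  1.205]), array([-0.003, -0.012, -0.034]))
```

Request:
{"api": "send_rows", "payload": {"commands": [[-0.04, -0.03, 0.2, 0, 0, 0, 1], [-0.04, -0.03, 0.5, 0, 0, 0, 1], [-0.04, -0.03, 0.8, 0, 0, -0.03, 1], [-0.04, -0.03, 1.0, 0, 0, -0.03, 1], [-0.04, -0.03, 1.15, 0, 0, -0.03, 1], [-0.04, -0.03, 1.2, 0, 0, -0.03, 1], [-0.04, -0.03, 1.2, 0, 0, -0.03, 1], [-0.04, -0.03, 1.2, 0, 0, -0.03, 1], [-0.04, -0.03, 1.2, 0, 0, -0.03, 1], [-0.04, -0.03, 1.2, 0, 0, -0.03, 1]]}}

```text
t: 10.6
tcp_pos: [0.5139, -0.3068, 0.1125]
tool_rot: [2.513, -1.884, 0.002]
ft_force: [-0.1, 0.2, -4.1]
grip_width: 0.177
```

Run:
```python
from h import *
import pickle
s=robot.read_state();print(s['t'],s['tcp_pos'],R.from_rotvec(s['tool_rot']).as_matrix().round(4),s['qpos'].round(2),s['ft_force'],s['wrist_torque'],s['grip_width'])
c=robot.get_calibration('wrist')
im,d=robot.read_camera('wrist');cv2.imwrite('pics/w5b.png',cv2.resize(im[:,:,::-1],(800,600)));cv2.imwrite('pics/w5.png',im[:,:,::-1]);np.save('pics/w5d.npy',d);pickle.dump((c,s),open('pics/w5.pkl','wb'))
im,d=robot.read_camera('scene');cv2.imwrite('pics/s5b.png',cv2.resize(im[100:260,220:400,::-1],(675,600)))
```

```text
10.6 [ 0.51387958 -0.30680388  0.11254848] [[ 2.802e-01 -9.599e-01  9.000e-04]
 [-9.599e-01 -2.802e-01 -1.200e-03]
 [ 1.400e-03 -6.000e-04 -1.000e+00]] [-0.59  0.1   1.45 -0.    1.59  0.69] [-0.10853524  0.16534034 -4.10030006] [ 0.00071107 -0.00028578  0.05567759] 0.17703548687286683
```

View pics/w5b.png

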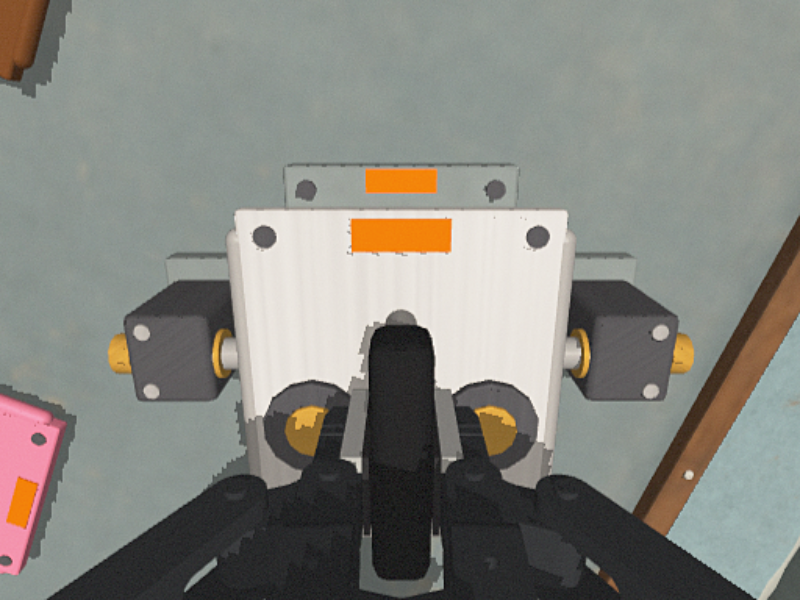

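View pics/s5b.png

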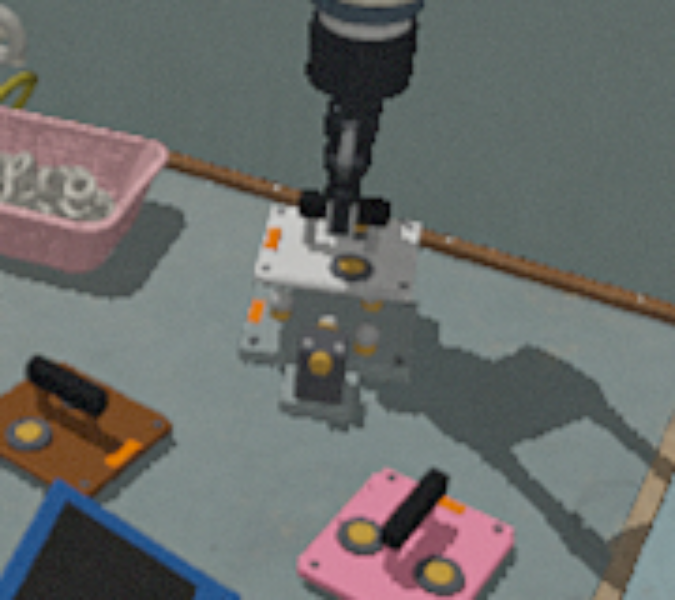

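Run:
```python
from h import *
import pickle
c,s=pickle.load(open('pics/w5.pkl','rb'));R0=R.from_rotvec(s['tool_rot']).as_matrix()
def tp(uv,zw):
    X=at_z(c,np.array(uv)/1.5625,zw);return (R0.T@(X-s['tcp_pos'])*1000).round(2)
print('slab edge',tp((286,165),.014),tp((517,165),.014),'exp y=',-66)
print('plate edge',tp((235,211),.086),tp((568,211),.086))
print('block tops inner corners L',tp((130,318),.062),tp((207,318),.062),tp((596,318),.062),tp((677,318),.062))
print('wings',tp((167,254),.014),tp((635,254),.014))
```

```text
slab edge [-46.72 -65.89  98.52] [ 49.63 -65.96  98.65] exp y= -66
plate edge [-47.88 -57.9   26.51] [ 50.57 -57.96  26.65]
block tops inner corners L [-97.05 -15.5   50.42] [-69.14 -15.51  50.46] [ 72.07 -15.54  50.66] [101.53 -15.55  50.7 ]
wings [-101.54  -27.92   98.42] [104.25 -28.01  98.71]
```

Aligned to about 0.1 mm in the wrist view: the slab edge is at -65.9 against the expected -66, and the stripes are centred on each other. Next, a slow descent to about 4 mm above home.

Request:
{"api": "send_rows", "payload": {"commands": [[0, 0, 0.1, 0, 0, 0, 1], [0, 0, 0.2, 0, 0, 0, 1], [0, 0, 0.28, 0, 0, 0, 1], [0, 0, 0.34, 0, 0, 0, 1], [0, 0, 0.39, 0, 0, 0, 1], [0, 0, 0.44, 0, 0, 0, 1], [0, 0, 0.49, 0, 0, 0, 1], [0, 0, 0.54, 0, 0, 0, 1], [0, 0, 0.59, 0, 0, 0, 1], [0, 0, 0.62, 0, 0, 0, 1]]}}

```text
t: 11.95
tcp_pos: [0.5139, -0.3067, 0.0809]
tool_rot: [2.513, -1.884, 0.002]
ft_force: [0.1, 0.0, -6.3]
grip_width: 0.174
```

```bash
python3 -c "
from h import *
s=robot.read_state();print(s['t'],s['tcp_pos'],s['ft_force'],s['wrist_torque'],s['grip_width'])"
```

```text
11.95 [ 0.51385651 -0.3067115   0.08093934] [ 0.14484504  0.04419743 -6.26843193] [-0.00789369 -0.22456492 -0.07962305] 0.1740501977121666
```

The force reads -6.3 N against a weight of -4.1 N, so the plate is past the noses and being pulled down. I'll ease it the rest of the way.

Request:
{"api": "send_rows", "payload": {"commands": [[0, 0, 0.01, 0, 0, 0, 1], [0, 0, 0.02, 0, 0, 0, 1], [0, 0, 0.03, 0, 0, 0, 1], [0, 0, 0.04, 0, 0, 0, 1], [0, 0, 0.05, 0, 0, 0, 1], [0, 0, 0.06, 0, 0, 0, 1], [0, 0, 0.06, 0, 0, 0, 1], [0, 0, 0.06, 0, 0, 0, 1], [0, 0, 0.06, 0, 0, 0, 1], [0, 0, 0.06, 0, 0, 0, 1]]}}

```text
t: 13.2
tcp_pos: [0.5137, -0.3066, 0.0777]
tool_rot: [2.513, -1.884, 0.001]
ft_force: [-2.0, -0.6, -11.6]
grip_width: 0.174
```

```bash
python3 -c "
from h import *
s=robot.read_state();print(s['t'],s['tcp_pos'],s['ft_force'],s['wrist_torque'],s['grip_width'])"
```

```text
13.2 [ 0.5137291  -0.30663845  0.07771357] [ -2.03950748  -0.61873094 -11.61022087] [-0.20198099  0.28881962  0.0039815 ] 0.17382626236545717
```

Request:
{"api": "send_rows", "payload": {"commands": [[0, 0, 0.005, 0, 0, 0, 1], [0, 0, 0.01, 0, 0, 0, 1], [0, 0, 0.015, 0, 0, 0, 1], [0, 0, 0.02, 0, 0, 0, 1], [0, 0, 0.025, 0, 0, 0, 1], [0, 0, 0.03, 0, 0, 0, 1], [0, 0, 0.03, 0, 0, 0, 1], [0, 0, 0.03, 0, 0, 0, 1], [0, 0, 0.03, 0, 0, 0, 1], [0, 0, 0.03, 0, 0, 0, 1]]}}

```text
t: 14.45
tcp_pos: [0.514, -0.3068, 0.0766]
tool_rot: [2.513, -1.884, 0.002]
ft_force: [1.3, -1.0, -4.8]
grip_width: 0.175
```

```bash
python3 -c "
from h import *
s=robot.read_state();print(s['t'],s['tcp_pos'],s['ft_force'],s['wrist_torque'],s['grip_width'])"
```

```text
14.45 [ 0.51396096 -0.30681575  0.07658511] [ 1.33440986 -0.99132798 -4.83859771] [-0.20976284 -0.12675695 -0.02538408] 0.17546068415672514
```

The balls now carry about 7 N. I'll press slightly further.

Request:
{"api": "send_rows", "payload": {"commands": [[0, 0, 0.005, 0, 0, 0, 1], [0, 0, 0.01, 0, 0, 0, 1], [0, 0, 0.015, 0, 0, 0, 1], [0, 0, 0.02, 0, 0, 0, 1], [0, 0, 0.02, 0, 0, 0, 1], [0, 0, 0.02, 0, 0, 0, 1], [0, 0, 0.02, 0, 0, 0, 1], [0, 0, 0.02, 0, 0, 0, 1], [0, 0, 0.02, 0, 0, 0, 1], [0, 0, 0.02, 0, 0, 0, 1]]}}

```text
t: 15.7
tcp_pos: [0.5141, -0.3069, 0.0763]
tool_rot: [2.513, -1.884, 0.004]
ft_force: [-4.5, 0.8, 6.1]
grip_width: 0.175
```

```bash
python3 -c "
from h import *
s=robot.read_state();print(s['t'],s['tcp_pos'],s['ft_force'],s['wrist_torque'],s['grip_width'])
im,d=robot.read_camera('wrist');cv2.imwrite('pics/w6b.png',cv2.resize(im[:,:,::-1],(800,600)))
im,d=robot.read_camera('scene');cv2.imwrite('pics/s6b.png',cv2.resize(im[100:260,220:400,::-1],(675,600)))
"
```

```text
15.7 [ 0.51410561 -0.30693928  0.07627582] [-4.48877831  0.79523373  6.06240508] [0.19855058 0.62836404 0.06187765] 0.17490344906354752
```

View pics/w6b.png

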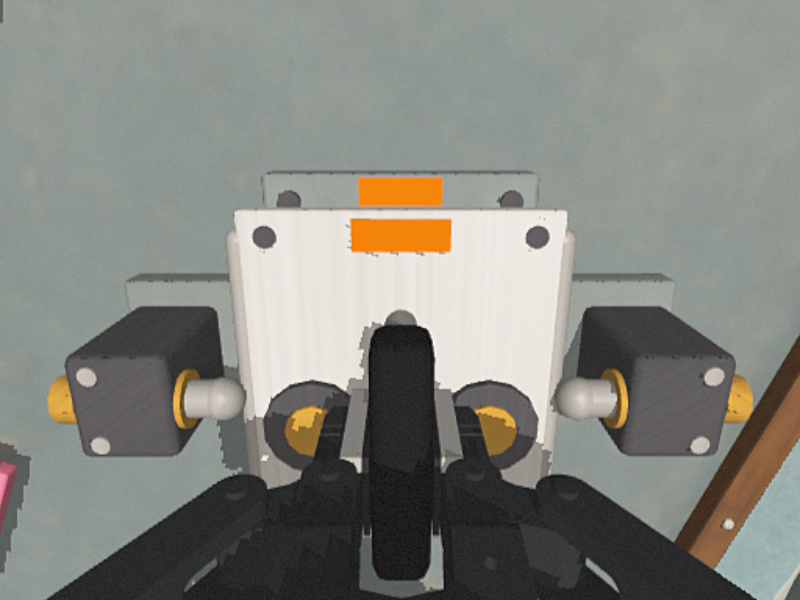

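View pics/s6b.png

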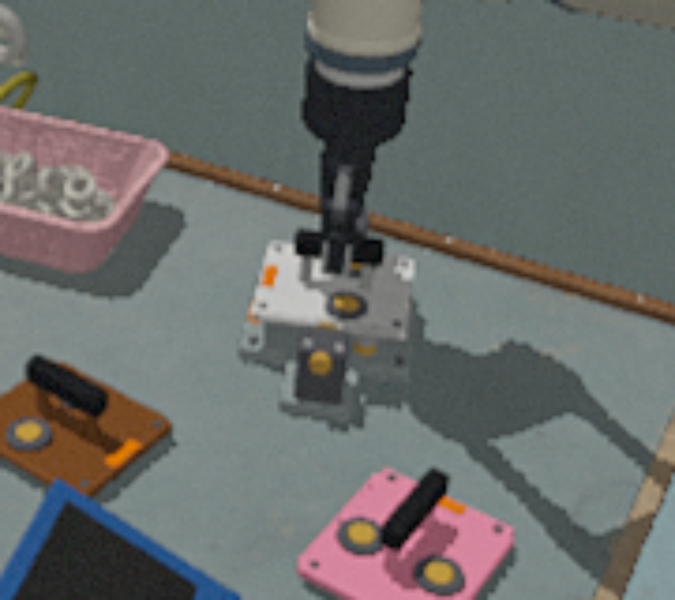

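The noses now sit over the beads on both sides, and the TCP is at the seated height (76.3 mm, expected 76 to 77). I'll open the gripper and hold still.

Request:
{"api": "send_rows", "payload": {"commands": [[0, 0, 0, 0, 0, 0, 0.8], [0, 0, 0, 0, 0, 0, 0.7], [0, 0, 0, 0, 0, 0, 0.6], [0, 0, 0, 0, 0, 0, 0.5], [0, 0, 0, 0, 0, 0, 0.4], [0, 0, 0, 0, 0, 0, 0.4], [0, 0, 0, 0, 0, 0, 0.4], [0, 0, 0, 0, 0, 0, 0.4], [0, 0, 0, 0, 0, 0, 0.4], [0, 0, 0, 0, 0, 0, 0.4]]}}

```text
t: 17.05
tcp_pos: [0.5141, -0.307, 0.0763]
tool_rot: [2.513, -1.884, 0.004]
ft_force: [0.1, 0.1, -0.2]
grip_width: 0.596
```

```bash
python3 -c "
from h import *
s=robot.read_state();print(s['t'],s['tcp_pos'],s['ft_force'],s['wrist_torque'],s['grip_width'])
im,d=robot.read_camera('wrist');cv2.imwrite('pics/w7b.png',cv2.resize(im[:,:,::-1],(640,480)))
"
```

```text
17.05 [ 0.51407886 -0.30695648  0.07627392] [ 0.12947724  0.07811695 -0.23124815] [ 0.00233203 -0.02112669  0.01672886] 0.5957979336929958
```

View pics/w7b.png

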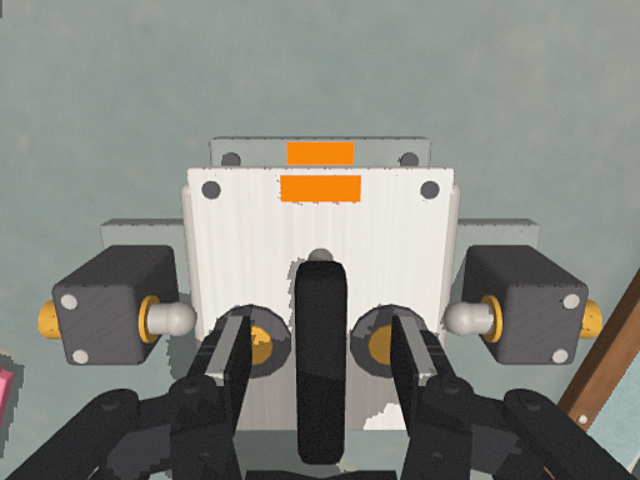

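Gripper open and forces are zero, so the plate didn't shift. I'll withdraw straight up.

Request:
{"api": "send_rows", "payload": {"commands": [[0, 0, -0.1, 0, 0, 0, 0.4], [0, 0, -0.3, 0, 0, 0, 0.4], [0, 0, -0.6, 0, 0, 0, 0.4], [0, 0, -0.9, 0, 0, 0, 0.4], [0, 0, -1.2, 0, 0, 0, 0.4], [0, 0, -1.5, 0, 0, 0, 0.3], [0, 0, -1.8, 0, 0, 0, 0.2], [0, 0, -2.0, 0, 0, 0, 0.1], [0, 0, -2.0, 0, 0, 0, 0], [0, 0, -2.0, 0, 0, 0, 0]]}}

```text
t: 18.35
tcp_pos: [0.5137, -0.3067, 0.1756]
tool_rot: [2.513, -1.884, 0.002]
ft_force: [0.4, -0.2, -0.1]
grip_width: 0.999
```

Run:
```python
from h import *
import pickle
s=robot.read_state();print(s['t'],s['tcp_pos'],s['ft_force'])
c=robot.get_calibration('wrist');im,d=robot.read_camera('wrist');P=cloud(c,d)
vis=im[:,:,::-1].copy()
hsv=cv2.cvtColor(vis,cv2.COLOR_BGR2HSV)
rel=(P-[.5124,-.3085,0])@plateR(16.3,0)
m=(hsv[...,1]<40)&(hsv[...,2]>150)&(d>0)&(abs(rel[...,0])<.06)&(abs(rel[...,1])<.049)&(rel[...,2]>.03)&(rel[...,2]<.06)
q=rel[m]
for k in range(6):
    ce=q.mean(0);vt=np.linalg.svd(q-ce,full_matrices=False)[2];n=vt[2]*np.sign(vt[2][2]);r=(q-ce)@n;q=q[abs(r)<max(2*r.std(),.001)]
print('n',n.round(4),'height at centre',ce[2]+(n[0]*ce[0]+n[1]*ce[1])/n[2],'exp .051; slab',np.median(rel[...,2][(abs(rel[...,0]-.064)<.002)&(abs(abs(rel[...,1])-.03)<.006)]))
Q=np.array([[a*.06,b*.05,.051] for a in(1,-1) for b in(1,-1)])
for p in proj(c,Q@plateR(16.3,0).T+[.5124,-.3085,0]): cv2.circle(vis,tuple(int(round(t*16)) for t in p),24,(0,0,255),-1,shift=4,lineType=16)
cv2.imwrite('pics/w8b.png',cv2.resize(vis,(800,600)))
im,d=robot.read_camera('top');cv2.imwrite('pics/t8b.png',cv2.resize(im[:,:,::-1],(800,600)))
```

```text
18.35 [ 0.51373605 -0.30667625  0.17557722] [ 0.39251867 -0.22753214 -0.09619277]
n [ 0.0026 -0.0014  1.    ] height at centre 0.04982017667114134 exp .051; slab 0.013167739051849928
```

View pics/w8b.png

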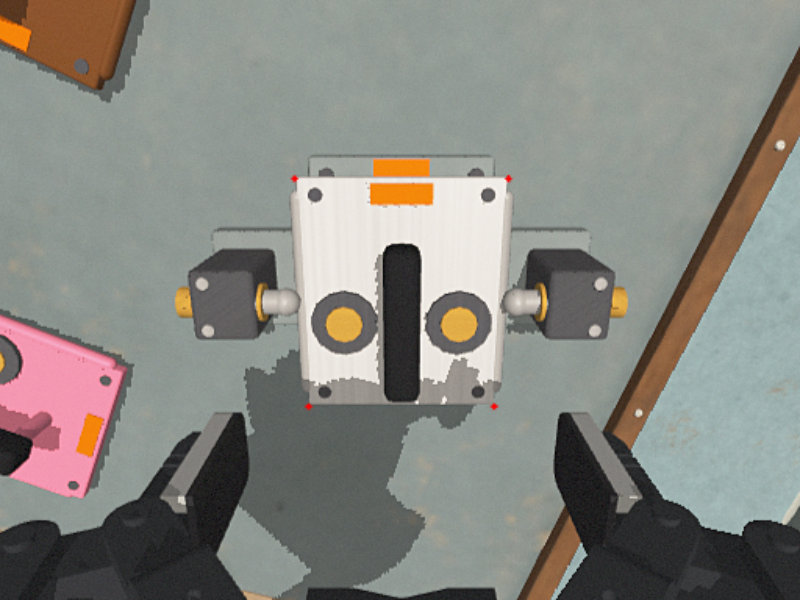

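The plate corners match the predicted home outline at (295,179), (508,179), (308,406) and (494,406). It is level within 0.2° and 36.6 mm above the slab (37 expected), and the gripper is clear, so I'll hand in.

```bash
python3 -c "
from bench import robot
print(robot.job_done())"
```

```text
the job is handed in; nothing more can be done
None
```

The gauging plate is home on all three balls of the base, stripe over stripe, and I handed the job in at about 18.5 s. I took it off the rest by its handle, levelled it, and pressed it past the plungers in slow steps. I held it level until it was seated, then let go and withdrew straight up.

- **Seating:** the last wrist picture shows the plate level within about 0.2°. Its top is 36.6 mm above the slab (37 expected), its corners lie on the predicted home outline, and both noses sit over the beads.
- **Force:** the wrist force went from about -12 N as the plungers pulled, to +6 N pressed on the balls, to about 0 N after release.
- **Disagreements:** the wrist camera read about 1 mm low in height and 1.3 mm off sideways. This cancelled out because plate and base were measured with the same camera. My first fit of the plate on the rest was about 2 mm off along the handle, which I corrected after the grasp.
- **Not checked:** I did not measure the micrometer and marker again at the end. The arm was never near them.

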